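# Clear the runway and clamp the glass holder's leg at its length mark

### The job

Use the wooden scraper block to push the three loose marble chips off the glass holder's steel base plate (do not push them with the fingers), and set the block down on the shelf clear of the plate. Then, with the cam tab still open, slide the holder's sprung leg out until its end plate is in line with the upright blade on the scale bar, and while holding the leg at that mark pinch the cam tab home against the post beside it. Finish holding it like that, leg at the mark and cam squeezed shut, because both spring back when let go; leave the other things on the shelf where they are.

Things in the scene. Friction and masses are not known exactly. Their poses are not given: they have to be found in the camera images.
- holder: Glass holder fixed to the shelf. Origin: on the shelf under the mouth of its dark steel sleeve; x = the way the leg slides out, z up (the holder's x, y, z are used below, in mm). Dark steel base plate 8 thick, x -230 to 200, y -40 to 40. Sleeve x -100 to 0, 44 wide, top z 40. Fixed tumbler at x -165, top z 98. Scale bar 8 high along it: x -60 to 200, y -91 to -55.
- plate_end (a point): Middle of the base plate's outer end, on its top face (holder x 200, y 0, z 8). The chips lie on the plate within 95 mm of this end, within 40 mm of the middle line; between them and the leg's end plate (front face at x 62 when the leg is in) some 40 mm of the plate is free. Beyond the end is bare shelf.
- leg_plate (a point): Centre of the leg's steel end plate: upright, 6 thick (holder x), 100 wide (y), z 24 to 56. With the leg in it is at x 59, y 0, z 40. Fingers let down either side of post and tab, behind this plate, push the leg out by pressing on its rear face, 3 mm behind this point. The leg's carriage below is 68 wide, top at z 24, x 12 to 62 with the leg in: stay above it.
- leg_post (a point): Centre of the aluminium post fixed on the leg: 30 (holder x) x 10 (y) x 40 tall, z 24 to 64; 18 mm behind the end plate's centre (its front touches that plate) and at y -6. Its outer face, y -11, is one side of the pinch.
- cam_tab (a point): Centre of the upright steel cam tab, 28 (holder x) x 6 (y) x 36 tall, z 28 to 64, on the leg beside the post, same x. Open: centre at y 16, outer face y 19. It slides 14 mm to -y until it touches the post (outer face y 5). Across post and tab: 30 mm open, 16 mm closed; the closed pair is centred on y -3.
- leg (a joint): Leg extension in m along holder x: 0 = in (where its spring holds it), 0.11 = end stop. The spring pulls it in with 2.6 N at 0, 0.2 N more per cm, so it must be held.
- cam (a joint): Cam tab travel in m: 0 = open (where its spring holds it), 0.014 = fully home against the post. Spring 1.3 N open, 4.4 N home; it opens when let go.
- mark (a point): The length mark: upright steel blade on a small foot on the scale bar, 6 thick (holder x), 30 wide, top at z 56, at holder y -73; fixed, axes as the holder's. This point is in its middle plane, z 40. The leg is at length when the end plate's centre has the same holder x (needed leg = holder x of this point - 0.059 m, 0.05 to 0.09).
- scraper_mid (a point): Centre of the loose wooden scraper block standing on the shelf, 0.1 to 0.2 kg, 70 tall; this point 35 above its underside. An upside-down T: blade 18 (its x) x 90 (its y) x 28 high, and on its middle a handle 18 (x) x 30 (y), 28 to 70 up. The broad faces look along +-x. Gripped from above across the handle's 30 mm (y; fingertips over the blade) or 18 mm (x).
- chip0_mid (a point): Centre of loose marble chip 0, a rough flat piece 21 x 15 x 11 mm, 11 g, lying on the base plate
- chip1_mid (a point): Centre of loose marble chip 1, a rough flat piece 18 x 17 x 12 mm, 11 g, lying on the base plate
- chip2_mid (a point): Centre of loose marble chip 2, a rough flat piece 22 x 13 x 10 mm, 11 g, lying on the base plate
- decanter: Empty glass ship's decanter, base 180 across, 215 tall; bystander, origin under its centre
- tumblers: Stack of three glass tumblers, 78 across, 146 tall; bystander, origin under its centre
- tray: Black plastic tray 110 x 160 x 22 with a glass stopper standing in it; bystander, origin under its centre
- stirrer: Thin steel cocktail stirrer 250 long, lying flat; bystander, origin under its centre
- jigger: Waisted steel spirit measure 48 across, 80 tall; bystander, origin under its centre
- stopper: Ground-glass decanter stopper, 52 across, 66 tall, standing in the tray; bystander, origin under its centre
- coasters: Pile of round cork coasters 90 across, 21 tall; bystander, origin under its centre
Things that resemble listed ones, but are neither listed nor needed, are in the scene too. What is shaped like the part that bears scraper_mid but green is not meant.

How it is judged:
By the outcome, as a careful person would: the job done as asked, in the order asked, and still so for the second after the job is handed in, while the arm keeps its last pose, push and grip.
It also fails if it takes over 58 s, if anything falls off the work surface, if the arm or the gripper's body presses on something with over 40 N, if the wrist force passes 120 N, or if a joint passes its speed limit or range.

### The arm

A 6-joint arm with a two-finger parallel gripper is mounted at the origin on the work surface. World frame = base frame: x ahead of the robot, y to its left, z up, the work surface at z = 0. Lengths are in m, angles in rad, forces in N, time in s.
With the tool pointing down it reaches from about 0.275 to 0.85 m from the base axis. Payload 19 kg.
Tool frame: the origin (TCP) lies at the very end of the fingers, on their centre line; the grasp point (between the pads) lies 19 mm behind it (ctrl.tcp_to_grasp is the distance from the TCP to the grasp point, in m); z points along the fingers, y is the direction in which the jaws open and shut (so a half turn about z gives the same grasp; the last joint's range is limited). The gripper opens to 85 mm and grips with 20 to 120 N. Pads are 22 mm wide; open, the fingers measure 114 mm over their backs; the gripper's body (76 mm by 85 mm) begins 54 mm behind the grasp point. The pads swing forward as they close: fully open they stand 13 mm farther back than shut.
Start: joints at [1.114, 0.15, 1.437, -0, 1.554, -0.134], TCP at [0.182, 0.545, 0.231] pointing down, gripper open.
Joint ranges: [-2.8, 2.8], [-0.68, 2.1], [0.12, 2.68], [-1.39, 4.53], [0.16, 2.79], [-2.81, 2.81]. Speed limits (rad/s): [1.89, 1.89, 2.22, 3.01, 3.01, 3.01].

### API

Orientations are given as a rotation vector (axis times angle).
In Python, from rig import ctrl, cams, job_done gives the robot as it stands. The module is installed in compiled form; this text tells all that it offers.
- The arm moves only by the shell command python3 -m jog 'ROWS' [OPENING] [FORCE]. ROWS is JSON, one flat list of numbers, 6 for each row, row after row: the shift along the tool's x, y, z in cm, then the turn, a rotation vector about the tool's x, y, z in rad. In form: [dx, dy, dz, rx, ry, rz, dx, dy, dz, rx, ry, rz, ...]. A call has 1 to 10 rows; each row shifts and turns the pose as measured when the row begins, along the tool's axes as they then stand; what a row does not reach is not made up. A row lasts 1/8 s, in which the tool goes at most 62.5 mm and 10.7 degrees, less where a joint would pass 70% of its speed; a pose out of reach is approached as far as the arm can. A call with a gripper value outside its range is refused whole. OPENING is the closure, from 0 (fully open) to 1 (shut), set as the call begins (- or left out, the last holds). The fingers move at their own pace and stop on an object; FORCE is the grip in N (left out, the last holds). Time passes only in rows, so rows that do not move let the fingers close. It gives the time, the measured TCP pose, the force and the opening at its end, in the units of the state.
- ctrl.read_state(): the state, without advancing time (a new reading comes with each control period).
- cams.capture(name): name is "side" or "top"; returns a dict with "frame" (384x512x3 uint8, red, green, blue), "fx", "fy", "cx", "cy" (pixels), "world_to_cam" (4x4, takes a point from world to camera coordinates). Camera axes: x right, y up, looking along -z (the intrinsics and any distortion apply to the point x, -y, -z); pixel columns grow to the right and rows downward; lengths in m; the calibration is good to about 2 mm. A picture is of the moment at which its call begins. There is no depth.
- job_done(): hands the job in, once; it reports no verdict.
The state is a dict: "time_s": time; "qpos": joint angles; "qd": joint speeds; "tau": joint torques, N m; "tcp_pos": TCP position; "tcp_rot": TCP orientation; "contact_force": force on the tool from outside, world axes, zero at the start; "ft_torque": the same for the moment, N m; "opening": finger opening in m.
Only numpy, scipy, OpenCV 4.12 (cv2) and the standard library are available. Lean on these libraries where they do the work, as an engineer would, in place of code of your own. Each camera call takes 0.05 s, during which the arm holds its last target.

## Working session

There is one attempt and no reset: what is moved stays moved. The work goes in short steps, Python scripts to look and compute and a shell command to move; the robot and the scene stay as the last step left them, time stands still between calls to the robot, and variables do not carry over. Pictures are saved under pics/ and viewed, and the job is handed in when it is done.

```bash
mkdir -p pics; python3 - <<'E'
from rig import ctrl,cams
import cv2,numpy as np
s=ctrl.read_state();print({k:np.round(v,3).tolist() for k,v in s.items()},ctrl.tcp_to_grasp)
for n in("side","top"):
    c=cams.capture(n);cv2.imwrite(f"pics/{n}0.png",cv2.resize(c["frame"][:,:,::-1],(800,600),interpolation=cv2.INTER_CUBIC))
    print(n,{k:np.round(v,4).tolist() for k,v in c.items() if k!="frame"})
E
```

```text
{'time_s': 0.0, 'qpos': [1.114, 0.151, 1.438, -0.0, 1.554, -0.134], 'qd': [0.0, 0.0, 0.002, 0.0, 0.001, 0.0], 'tau': [0.001, -71.307, -57.086, -0.0, 0.009, -0.0], 'tcp_pos': [0.182, 0.545, 0.231], 'tcp_rot': [-0.505, -3.1, 0.002], 'contact_force': [-0.525, 0.088, -0.275], 'ft_torque': [-0.05, 0.015, 0.015], 'opening': 0.085} 0.0187
side {'fx': 356.1284, 'fy': 356.1284, 'cx': 255.5459, 'cy': 190.9738, 'world_to_cam': [[0.9108, -0.4129, -0.0064, -0.4705], [0.3157, 0.6863, 0.6553, -0.2303], [-0.2662, -0.5988, 0.7554, -1.0447], [0.0, 0.0, 0.0, 1.0]]}
top {'fx': 438.2304, 'fy': 438.2304, 'cx': 253.0866, 'cy': 197.3589, 'world_to_cam': [[0.0081, -1.0, 0.0042, -0.0018], [0.9762, 0.0088, 0.2165, -0.5558], [-0.2165, 0.0023, 0.9763, -1.2171], [0.0, 0.0, 0.0, 1.0]]}
```

View pics/side0.png

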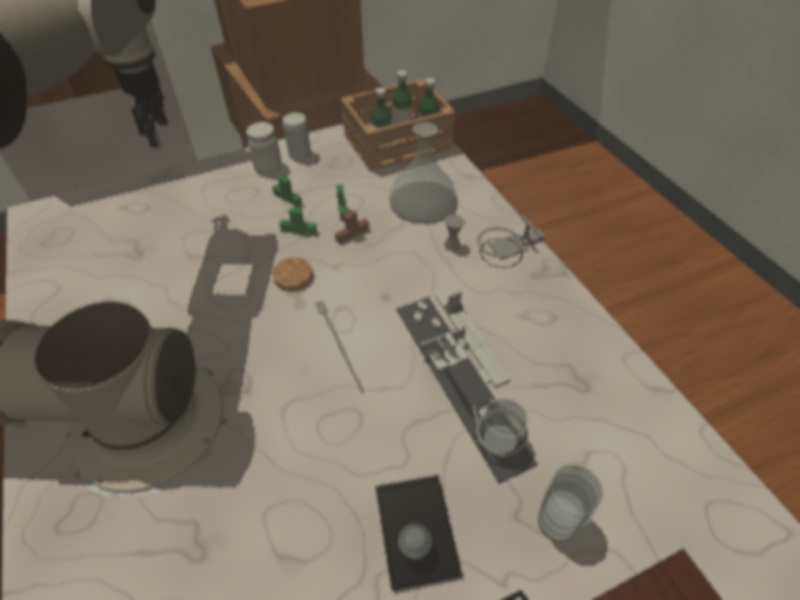

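View pics/top0.png

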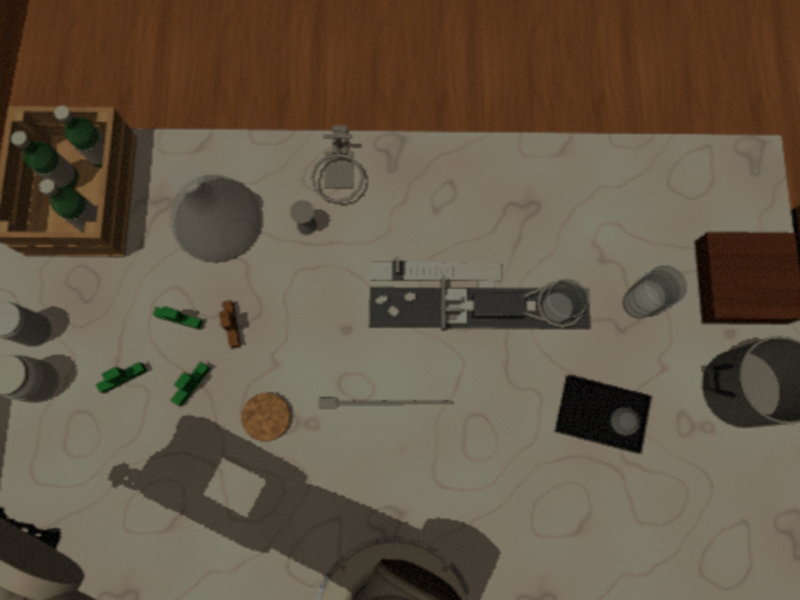

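Scraper candidates in the top view are brown at (230,324), and green at (178,317), (122,377) and (190,384). The brown one fits because the green ones are ruled out. I'll enlarge it and the holder to confirm.

```bash
cat > h.py <<'E'
from rig import ctrl,cams
import cv2,numpy as np
def cap(n):
    c=cams.capture(n); return c
def ray(c,u,v):
    W=c["world_to_cam"];R=W[:3,:3];t=W[:3,3]
    d=R.T@np.array([(u-c["cx"])/c["fx"],-(v-c["cy"])/c["fy"],-1]);return -R.T@t,d
def pz(c,u,v,z):
    o,d=ray(c,u,v);return o+d*(z-o[2])/d[2]
def proj(c,p):
    p=np.atleast_2d(p);W=c["world_to_cam"];q=p@W[:3,:3].T+W[:3,3]
    return np.c_[c["cx"]+c["fx"]*q[:,0]/-q[:,2],c["cy"]-c["fy"]*q[:,1]/-q[:,2]]
def crop(c,x0,y0,w,h,s,name):
    im=cv2.resize(c["frame"][y0:y0+h,x0:x0+w,::-1],None,fx=s,fy=s,interpolation=cv2.INTER_CUBIC);cv2.imwrite(f"pics/{name}.png",im)
E
python3 - <<'E'
from h import *
t=cap("top");s=cap("side")
crop(t,100,150,100,80,8,"t_scr");crop(t,225,155,160,65,5,"t_hold");crop(s,240,170,110,150,4,"s_hold");crop(s,160,100,100,75,8,"s_scr")
E
```

```text
(no output)
```

View pics/t_scr.png

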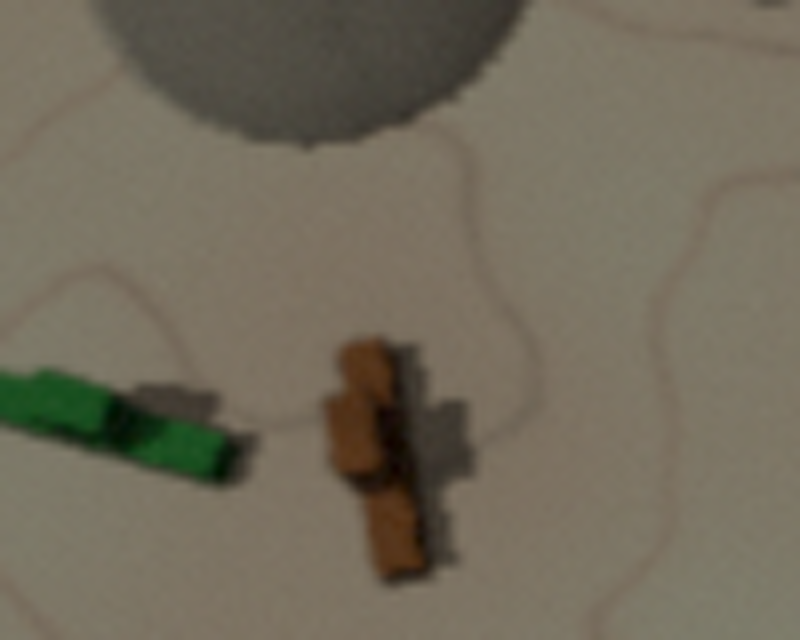

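View pics/t_hold.png

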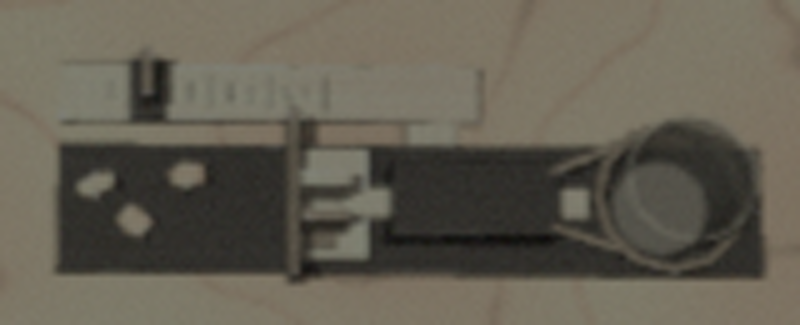

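View pics/s_hold.png

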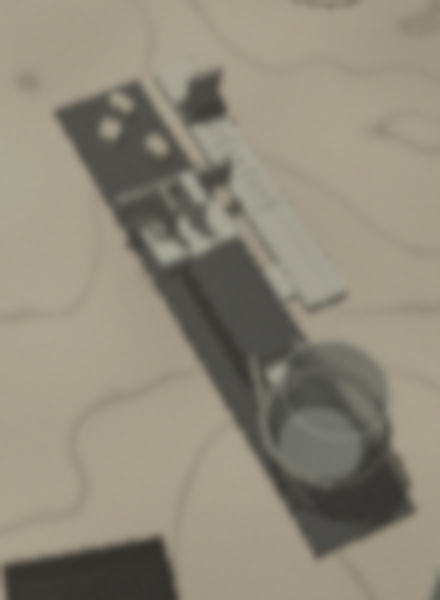

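View pics/s_scr.png

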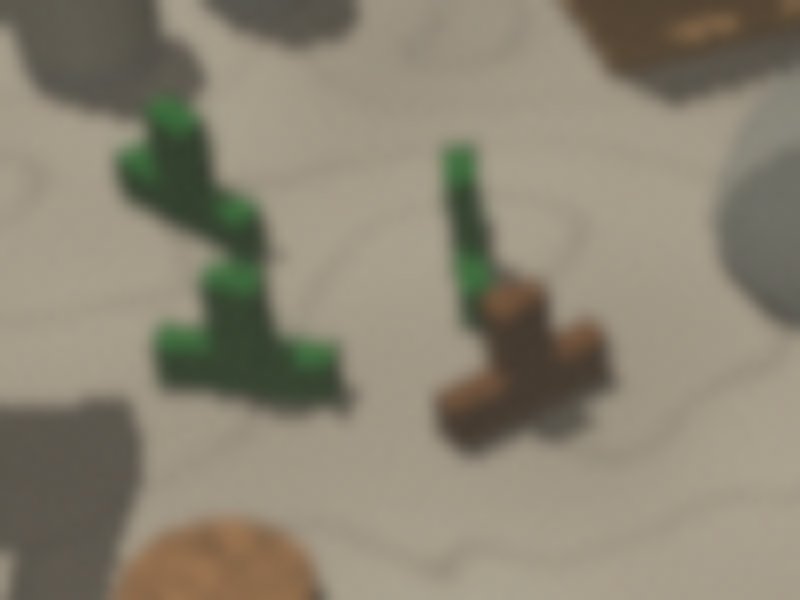

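```bash
cat >> h.py <<'E'
def un(x,y,x0,y0,s): return np.array([x0+(x+.5)/s-.5,y0+(y+.5)/s-.5])
def T(pose,P):
    x,y,a=pose;c,s=np.cos(a),np.sin(a);P=np.asarray(P,float)/1000
    return np.c_[x+c*P[:,0]-s*P[:,1],y+s*P[:,0]+c*P[:,1],P[:,2]]
E
python3 - <<'E'
from h import *
from scipy.optimize import least_squares
t=cap("top");s=cap("side")
print("cam",[np.round(-c["world_to_cam"][:3,:3].T@c["world_to_cam"][:3,3],3) for c in(t,s)])
tp=lambda x,y:un(x,y,225,155,5); sp=lambda x,y:un(x,y,240,170,4)
obs=[(t,tp(58,145),(200,-40,8)),(t,tp(57,272),(200,40,8)),(t,tp(765,277),(-230,40,8)),(t,tp(762,148),(-230,-40,8)),
(t,tp(60,61),(200,-91,8)),(t,tp(60,122),(200,-55,8)),(t,tp(478,122),(-60,-55,8)),
(s,sp(55,110),(200,40,8)),(s,sp(137,80),(200,-40,8)),(s,sp(318,558),(-230,40,0)),(s,sp(414,510),(-230,-40,8))]
f=lambda p:np.concatenate([(proj(c,T(p,[P]))[0]-o) for c,o,P in obs])
r=least_squares(f,[.58,.05,1.57],loss="soft_l1");print("holder",r.x.round(4));print(f(r.x).reshape(-1,2).round(1).tolist())
np.save("hold.npy",r.x);H=r.x
def inv(p):
    c,sn=np.cos(H[2]),np.sin(H[2]);d=p[:2]-H[:2];return np.array([c*d[0]+sn*d[1],-sn*d[0]+c*d[1]])*1000
for n,(x,y) in dict(c0=(97,185),c1=(134,220),c2=(188,175)).items(): print(n,inv(pz(t,*tp(x,y),.016)).round(1))
for n,(x,y) in dict(c0=(122,102),c1=(111,129),c2=(158,145)).items(): print("side",n,inv(pz(s,*sp(x,y),.016)).round(1))
print("mark top edge",inv(pz(t,*tp(148,52),.056)).round(1), inv(pz(t,*tp(148,95),.056)).round(1))
print("legplate top edge",inv(pz(t,*tp(294,110),.056)).round(1), inv(pz(t,*tp(294,278),.056)).round(1))
# scraper
q=lambda x,y:un(x,y,100,150,8);q2=lambda x,y:un(x,y,160,100,8)
ob=[(t,q(325,400),(-9,15,70)),(t,q(375,393),(9,15,70)),(t,q(382,475),(9,-15,70)),(t,q(335,480),(-9,-15,70)),
(t,q(343,346),(-9,45,28)),(t,q(390,341),(9,45,28)),(t,q(425,570),(9,-45,28)),(t,q(383,580),(-9,-45,28))]
obs2=[(s,q2(515,292),(0,0,70))]
# own y along world +x: x_own(right in img)= -world y => angle -pi/2
g=lambda p:np.concatenate([(proj(c,T(p,[P]))[0]-o) for c,o,P in ob+obs2])
r=least_squares(g,[.5,.28,-1.57],loss="soft_l1");print("scr",r.x.round(4));print(g(r.x).reshape(-1,2).round(1).tolist())
np.save("scr.npy",r.x)
E
```

```text
cam [array([0.279, 0.006, 1.309]), array([ 0.223, -0.662,  0.937])]
holder [ 0.5717 -0.1455  1.5732]
[[0.1, -0.3], [-0.1, -0.0], [0.5, -0.1], [-0.3, 0.0], [-0.1, 0.5], [-0.2, -0.4], [0.9, 0.1], [-0.5, -0.2], [0.0, -0.2], [-0.9, 0.4], [0.7, -0.6]]
c0 [176.  -12.1]
c1 [153.5   9.4]
c2 [120.9 -18.7]
side c0 [176.3 -13.7]
side c1 [153.6   7.6]
side c2 [122.  -20.2]
mark top edge [145.8 -84.3] [145.6 -57.7]
legplate top edge [ 59.2 -49.1] [60.1 52.1]
scr [ 0.5312  0.3171 -1.3658]
[[0.0, 0.1], [-0.1, -0.2], [0.6, -0.5], [0.2, 0.1], [-0.2, 0.2], [-0.1, -0.3], [-0.1, 0.2], [-0.8, 0.1], [-0.2, 0.9]]
```

```bash
cat >> h.py <<'E'
from scipy.spatial.transform import Rotation as Ro
H=np.load("hold.npy")
def hw(X,Y,z): return T(H,[[X,Y,z]])[0]
def to_h(p):
    c,sn=np.cos(H[2]),np.sin(H[2]);d=np.asarray(p)[:2]-H[:2];return np.array([c*d[0]+sn*d[1],-sn*d[0]+c*d[1]])*1000
def go(p,yaw):
    """remaining move in tool axes (cm), after turning; yaw = world angle of tool y (mod pi)"""
    s=ctrl.read_state();R=Ro.from_rotvec(s["tcp_rot"]);y=R.apply([0,1,0]);a=np.arctan2(y[1],y[0])
    dz=-((yaw-a+np.pi/2)%np.pi-np.pi/2)
    ty=np.array([np.cos(a),np.sin(a),0]) 
    y2=np.array([np.cos(a-dz),np.sin(a-dz),0]);z=np.array([0,0,-1.]);x=np.cross(y2,z)
    Rt=Ro.from_matrix(np.c_[x,y2,z]);rv=(R.inv()*Rt).as_rotvec()
    d=R.inv().apply(np.asarray(p)-s["tcp_pos"])*100
    d2=Rt.inv().apply(np.asarray(p)-s["tcp_pos"])*100
    print("turn",rv.round(4),"shift cm now-axes",d.round(2),"after turn",d2.round(2),"t",round(s["time_s"],2),"open",round(s["opening"],4),"F",np.round(s["contact_force"],1),"q",np.round(s["qpos"],2))
E
python3 - <<'E'
from h import *
t=cap("top");P=np.load("scr.npy")
go([P[0],P[1],.12],P[2]+np.pi/2)
# decanter base edge, jigger
print(pz(t,*un(310,145,100,150,8),.03).round(3), pz(t,303/1.5625,225/1.5625,0).round(3))
E
```

```text
turn [-3.000e-04  1.000e-04  1.043e+00] shift cm now-axes [-40.32 -10.56  11.12] after turn [-29.43  29.51  11.12] t 0.35 open 0.0853 F [-0.2 -0.3  0.6] q [ 1.11  0.15  1.44  0.    1.55 -0.13]
[0.652 0.351 0.03 ] [0.739 0.19  0.   ]
```

```bash
python3 -m jog '[0,0,0,0,0,0.174,0,0,0,0,0,0.174,0,0,0,0,0,0.174,0,0,0,0,0,0.174,0,0,0,0,0,0.174,0,0,0,0,0,0.174]' 0.4
python3 -m jog '[-4.2,4.2,0,0,0,0,-4.2,4.2,0,0,0,0,-4.2,4.2,0,0,0,0,-4.2,4.2,0,0,0,0,-4.2,4.2,0,0,0,0,-4.2,4.2,0,0,0,0,-4.2,4.2,2,0,0,0]'
python3 - <<'E'
from h import *
P=np.load("scr.npy");go([P[0],P[1],.034],P[2]+np.pi/2)
E
```

```text
time_s: 1.1
tcp_pos: [0.1823, 0.5451, 0.2309]
tcp_rot: [2.022, 2.404, -0.001]
contact_force: [-0.9, -0.1, 0.2]
opening: 0.0508
time_s: 1.98
tcp_pos: [0.5275, 0.3009, 0.2127]
tcp_rot: [2.02, 2.405, 0.005]
contact_force: [0.2, 1.0, 0.0]
opening: 0.0511
turn [ 0.0029 -0.001  -0.0316] shift cm now-axes [ 1.52  0.6  17.88] after turn [ 1.52  0.7  17.87] t 1.98 open 0.0511 F [0.2 1.  0. ] q [0.39 0.22 1.39 0.   1.53 0.22]
```

```bash
python3 -m jog '[1.5,0.7,3,0,0,-0.03,0,0,4,0,0,0,0,0,3,0,0,0,0,0,0,0,0,0]'
python3 - <<'E'
from h import *
P=np.load("scr.npy");go([P[0],P[1],.034],P[2]+np.pi/2)
t=cap("top");crop(t,100,150,100,80,8,"t1");s=cap("side");crop(s,160,80,120,90,6,"s1")
E
```

```text
time_s: 2.48
tcp_pos: [0.5354, 0.3131, 0.1079]
tcp_rot: [1.991, 2.43, 0.001]
contact_force: [0.4, 0.0, -0.3]
opening: 0.0512
turn [ 0.0007  0.0001 -0.0072] shift cm now-axes [ 0.48 -0.34  7.39] after turn [ 0.48 -0.34  7.39] t 2.48 open 0.0512 F [ 0.4  0.  -0.3] q [ 0.41  0.31  1.5  -0.    1.34  0.21]
```

View pics/s1.png

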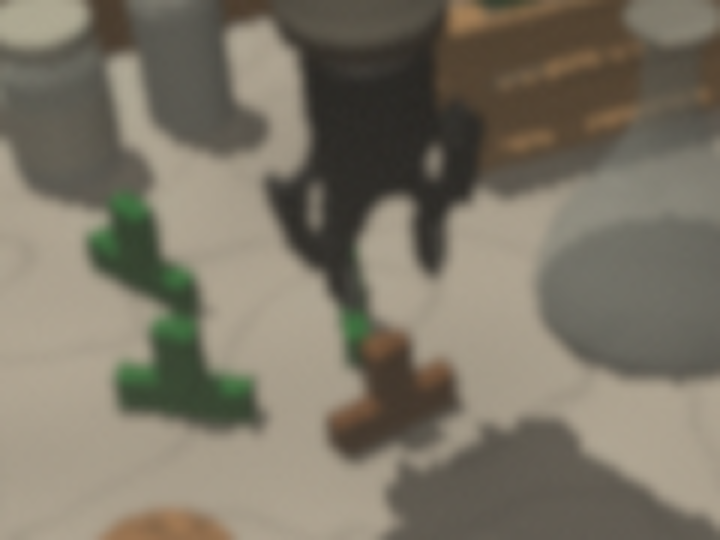

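The side view shows the open fingers straddling the brown handle at (385,345), lined up. I'll lower in two steps.

```bash
python3 -m jog '[0.5,-0.35,2,0,0,-0.007,0,0,2,0,0,0,0,0,0,0,0,0]'
python3 - <<'E'
from h import *
P=np.load("scr.npy");go([P[0],P[1],.034],P[2]+np.pi/2)
E
```

```text
time_s: 2.95
tcp_pos: [0.5329, 0.3194, 0.072]
tcp_rot: [1.978, 2.435, 0.014]
contact_force: [0.0, -1.0, -0.2]
opening: 0.0512
turn [ 0.0095 -0.002   0.0013] shift cm now-axes [-0.2  -0.25  3.79] after turn [-0.19 -0.21  3.8 ] t 2.95 open 0.0512 F [ 0.  -1.  -0.2] q [ 0.42  0.34  1.54 -0.    1.26  0.21]
```

```bash
python3 -m jog '[-0.2,-0.2,1.9,0.009,-0.002,0,0,0,1.8,0,0,0,0,0,0,0,0,0]'
python3 - <<'E'
from h import *
P=np.load("scr.npy");go([P[0],P[1],.034],P[2]+np.pi/2)
E
```

```text
time_s: 3.32
tcp_pos: [0.5315, 0.3173, 0.0335]
tcp_rot: [1.98, 2.438, 0.001]
contact_force: [-1.1, -0.9, 0.7]
opening: 0.0514
turn [ 0.0011 -0.0001  0.0017] shift cm now-axes [-0.01 -0.04 -0.05] after turn [-0.01 -0.04 -0.05] t 3.33 open 0.0514 F [-1.1 -0.9  0.7] q [ 0.41  0.38  1.57 -0.    1.19  0.21]
```

```bash
python3 -m jog '[0,0,0,0,0,0,0,0,0,0,0,0,0,0,0,0,0,0,0,0,0,0,0,0,0,0,0,0,0,0]' 1 45
python3 -m jog '[0,0,-3,0,0,0,0,0,-3,0,0,0,0,0,-3,0,0,0,0,0,0,0,0,0]'
python3 - <<'E'
from h import *
go(hw(84,0,.15),H[2]+np.pi/2)
s=cap("side");crop(s,160,80,120,90,6,"s2")
E
```

```text
time_s: 3.95
tcp_pos: [0.5321, 0.3176, 0.0347]
tcp_rot: [1.98, 2.438, 0.004]
contact_force: [0.1, -0.1, -1.8]
opening: 0.0294
time_s: 4.45
tcp_pos: [0.5316, 0.3174, 0.127]
tcp_rot: [1.98, 2.438, 0.002]
contact_force: [0.0, 0.4, -1.6]
opening: 0.0293
turn [ 0.0017 -0.0004  0.2041] shift cm now-axes [-37.9   -3.89  12.67] after turn [-37.9    3.9   12.68] t 4.45 open 0.0293 F [ 0.   0.4 -1.6] q [ 0.41  0.29  1.48 -0.    1.37  0.21]
```

View pics/s2.png

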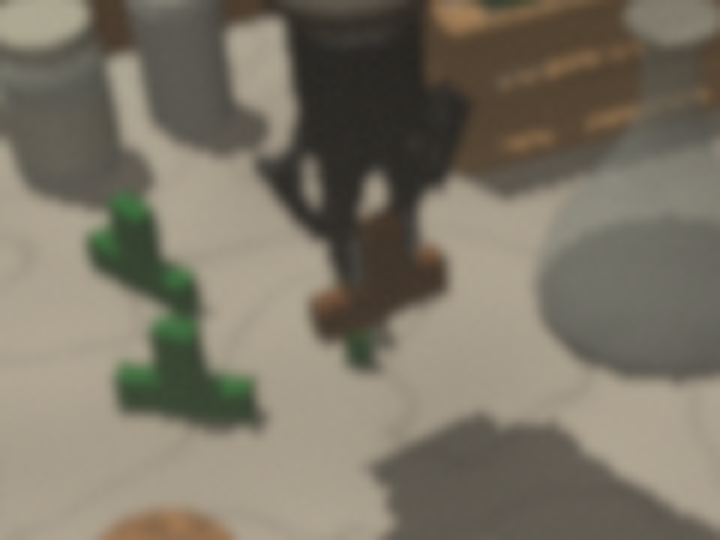

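```bash
python3 -m jog '[0,0,0,0,0,0.1,0,0,0,0,0,0.1,-5,0.5,0,0,0,0,-5,0.5,0,0,0,0,-5,0.5,0,0,0,0,-5,0.5,0,0,0,0,-5,0.5,0,0,0,0,-5,0.5,0,0,0,0]'
python3 - <<'E'
from h import *
go(hw(84,0,100),H[2]+np.pi/2)
E
```

```text
time_s: 5.5
tcp_pos: [0.5574, 0.0106, 0.1148]
tcp_rot: [-2.21, -2.221, 0.018]
contact_force: [1.6, -0.3, -1.9]
opening: 0.0297
turn [-0.0135  0.0023  0.0026] shift cm now-axes [-7.22  1.4   1.48] after turn [-7.22  1.39  1.48] t 5.5 open 0.0297 F [ 1.6 -0.3 -1.9] q [-0.12  0.19  1.63 -0.    1.33 -0.12]
```

```bash
python3 -m jog '[-3.6,0.7,0,-0.013,0.002,0.002,-3.6,0.7,0,0,0,0,0,0,0,0,0,0]'
python3 - <<'E'
from h import *
go(hw(84,0,100),H[2]+np.pi/2)
E
```

```text
time_s: 5.88
tcp_pos: [0.5701, -0.0668, 0.1107]
tcp_rot: [-2.22, -2.217, 0.005]
contact_force: [0.1, -0.1, -1.3]
opening: 0.0293
turn [-0.0052 -0.0004 -0.0035] shift cm now-axes [0.52 0.14 1.07] after turn [0.52 0.13 1.07] t 5.88 open 0.0293 F [ 0.1 -0.1 -1.3] q [-0.25  0.22  1.6  -0.    1.32 -0.25]
```

```bash
python3 -m jog '[0.5,0.14,1.2,-0.005,0,-0.003,0,0,0,0,0,0]'
python3 - <<'E'
from h import *
go(hw(84,0,60),H[2]+np.pi/2)
t=cap("top");crop(t,225,155,160,65,5,"t3");s=cap("side");crop(s,230,140,110,110,5,"s3")
E
```

```text
time_s: 6.12
tcp_pos: [0.5706, -0.0602, 0.096]
tcp_rot: [-2.217, -2.222, 0.001]
contact_force: [0.5, 0.6, -1.2]
opening: 0.0298
turn [-0.0025 -0.0015 -0.    ] shift cm now-axes [-0.14  0.1   3.6 ] after turn [-0.13  0.09  3.6 ] t 6.12 open 0.0298 F [ 0.5  0.6 -1.2] q [-0.24  0.23  1.62  0.    1.29 -0.24]
```

View pics/s3.png

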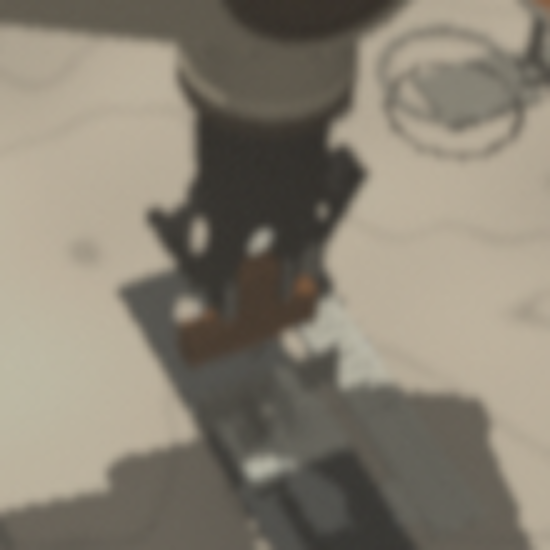

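The side view shows the block held level over the free strip, blade across the plate at (250,330). Lowering.

```bash
python3 -m jog '[-0.1,0.1,1.7,0,0,0,0,0,1.6,0,0,0,0,0,0,0,0,0]'
python3 - <<'E'
from h import *
go(hw(84,0,43.5),H[2]+np.pi/2)
E
```

```text
time_s: 6.6
tcp_pos: [0.572, -0.0606, 0.0618]
tcp_rot: [-2.216, -2.225, 0.0]
contact_force: [-0.2, -0.2, -0.8]
opening: 0.0297
turn [-0.0011 -0.001   0.0014] shift cm now-axes [-0.09 -0.06  1.83] after turn [-0.09 -0.06  1.83] t 6.6 open 0.0297 F [-0.2 -0.2 -0.8] q [-0.24  0.27  1.65  0.    1.22 -0.24]
```

```bash
python3 -m jog '[-0.1,0,1,0,0,0,0,0,0.8,0,0,0,0,0,0,0,0,0]'
python3 - <<'E'
from h import *
go(hw(84,0,43.5),H[2]+np.pi/2)
E
python3 -m jog '[0,0,0.2,0,0,0,0,0,0,0,0,0]'
python3 - <<'E'
from h import *
go(hw(84,0,43.5),H[2]+np.pi/2)
s=cap("side");crop(s,230,140,110,110,5,"s4")
E
```

```text
time_s: 6.98
tcp_pos: [0.5721, -0.0618, 0.0426]
tcp_rot: [-2.216, -2.225, 0.0]
contact_force: [-0.4, -0.6, -0.3]
opening: 0.0292
turn [-0.001  -0.001   0.0013] shift cm now-axes [ 0.03 -0.06 -0.09] after turn [ 0.03 -0.06 -0.09] t 6.97 open 0.0292 F [-0.4 -0.6 -0.3] q [-0.24  0.29  1.67  0.    1.19 -0.25]
time_s: 7.22
tcp_pos: [0.5727, -0.062, 0.0422]
tcp_rot: [2.217, 2.225, 0.001]
contact_force: [0.3, 0.6, -1.8]
opening: 0.0296
turn [ 0.0007 -0.0004  0.0013] shift cm now-axes [ 0.05 -0.12 -0.13] after turn [ 0.05 -0.12 -0.13] t 7.22 open 0.0296 F [ 0.3  0.6 -1.8] q [-0.24  0.29  1.67  0.    1.18 -0.25]
```

View pics/s4.png

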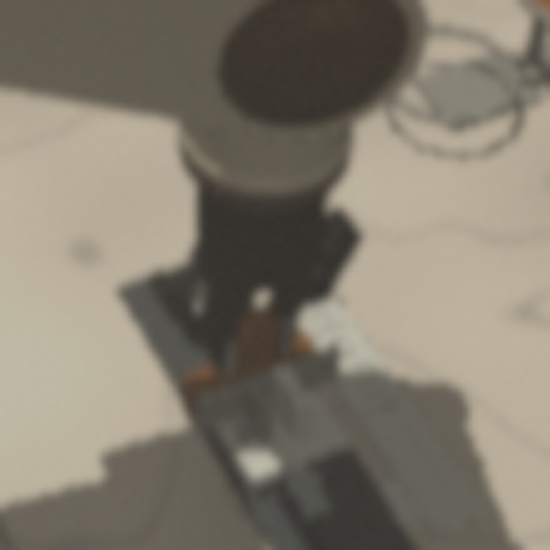

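```bash
python3 -m jog '[1,-0.05,0,0,0,0,1,0,0,0,0,0,1,0,0,0,0,0,1,0,0,0,0,0,1,0,0,0,0,0]'
python3 - <<'E'
from h import *
go(hw(230,0,42.8),H[2]+np.pi/2)
E
```

```text
time_s: 7.9
tcp_pos: [0.572, -0.0084, 0.0422]
tcp_rot: [2.217, 2.225, 0.002]
contact_force: [-0.1, -0.8, -1.0]
opening: 0.0296
turn [ 0.001  -0.0005  0.0012] shift cm now-axes [ 9.29 -0.05 -0.05] after turn [ 9.29 -0.06 -0.06] t 7.9 open 0.0296 F [-0.1 -0.8 -1. ] q [-0.15  0.28  1.68  0.    1.18 -0.15]
```

```bash
python3 -m jog '[1,-0.05,0,0,0,0,1,0,0,0,0,0,1,0,0,0,0,0,1,0,0,0,0,0]'
python3 - <<'E'
from h import *
go(hw(230,0,42.8),H[2]+np.pi/2)
t=cap("top");crop(t,210,155,100,65,8,"t5");s=cap("side");crop(s,200,120,140,110,5,"s5")
E
```

```text
time_s: 8.4
tcp_pos: [0.5712, 0.0346, 0.0422]
tcp_rot: [2.217, 2.225, 0.002]
contact_force: [0.1, -0.2, -0.9]
opening: 0.0293
turn [ 0.001  -0.0006  0.0013] shift cm now-axes [ 4.99  0.01 -0.06] after turn [ 4.99 -0.   -0.06] t 8.4 open 0.0293 F [ 0.1 -0.2 -0.9] q [-0.07  0.28  1.68  0.    1.18 -0.08]
```

View pics/s5.png

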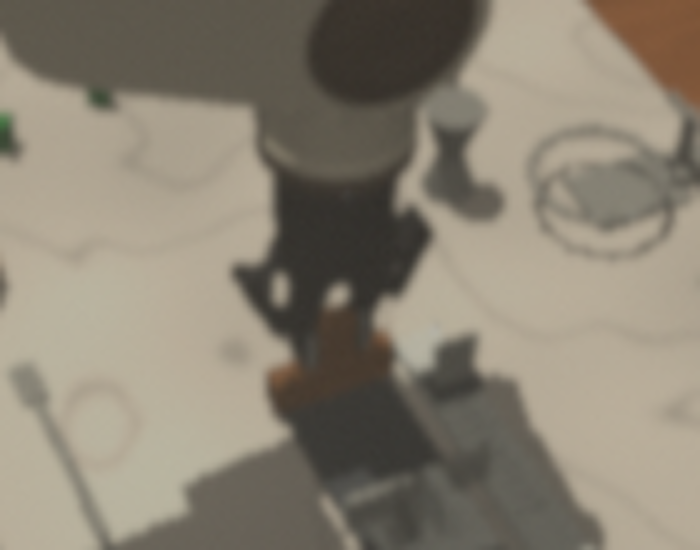

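View pics/t5.png

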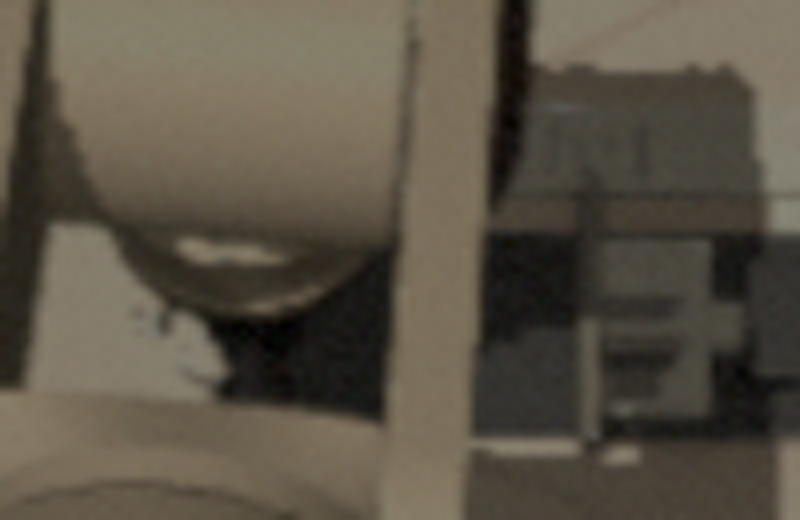

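Nothing is left on the plate behind the blade, so the chips are ahead of it. I'll push past the end.

```bash
python3 -m jog '[1,0,0,0,0,0,1,0,0,0,0,0,1,0,0,0,0,0,1,0,0,0,0,0,1,0,0,0,0,0,0.5,0,0,0,0,0,0,0,0,0,0,0]'
python3 -m jog '[0,0,-3,0,0,0,0,0,-4,0,0,0,0,0,-4,0,0,0,0,0,-4,0,0,0,0,0,0,0,0,0]'
python3 - <<'E'
from h import *
go(hw(340,0,150),H[2]+np.pi/2)
t=cap("top");crop(t,190,145,120,80,6,"t6");s=cap("side");crop(s,200,120,140,110,5,"s6")
E
```

```text
time_s: 9.38
tcp_pos: [0.5709, 0.0938, 0.0422]
tcp_rot: [2.216, 2.227, 0.002]
contact_force: [-0.1, 0.6, -1.9]
opening: 0.0292
time_s: 10.0
tcp_pos: [0.5705, 0.0925, 0.1963]
tcp_rot: [-2.217, -2.225, 0.0]
contact_force: [0.1, -0.2, -2.4]
opening: 0.0296
turn [-0.0005 -0.0003  0.0012] shift cm now-axes [10.2   0.08  4.63] after turn [10.2   0.06  4.63] t 10.0 open 0.0296 F [ 0.1 -0.2 -2.4] q [0.03 0.17 1.48 0.   1.49 0.02]
```

View pics/s6.png

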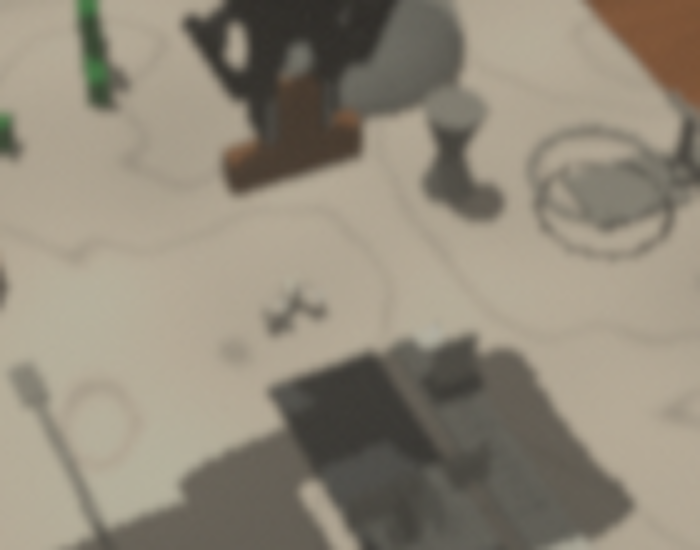

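View pics/t6.png

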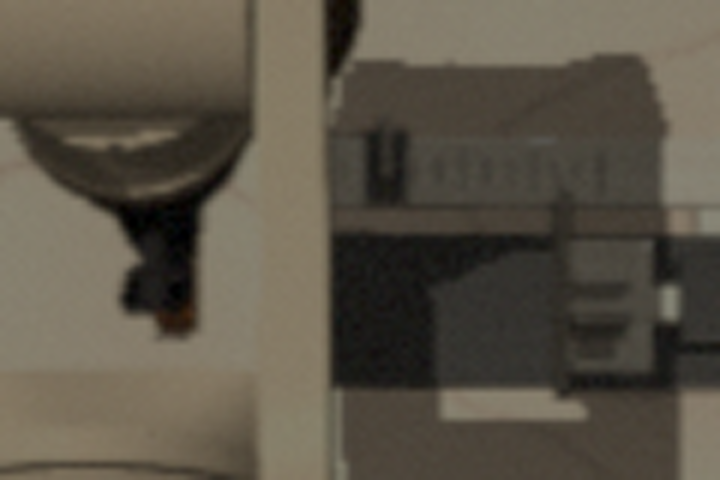

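The plate is empty and three chips lie together on the shelf beyond its end (side crop, around (295,310)). Next I'll set the block down at holder x 340.

```bash
python3 -m jog '[5,0,2,0,0,0,4.5,0,3,0,0,0,0,0,3,0,0,0,0,0,2,0,0,0,0,0,0,0,0,0]'
python3 - <<'E'
from h import *
go(hw(340,0,35.5),H[2]+np.pi/2)
E
```

```text
time_s: 10.72
tcp_pos: [0.5652, 0.189, 0.0826]
tcp_rot: [-2.213, -2.217, 0.019]
contact_force: [-0.0, -0.5, -1.2]
opening: 0.0295
turn [-0.015   0.0019 -0.0004] shift cm now-axes [0.56 0.64 4.7 ] after turn [0.55 0.57 4.71] t 10.72 open 0.0295 F [-0.  -0.5 -1.2] q [0.19 0.29 1.57 0.   1.29 0.19]
```

```bash
python3 -m jog '[0.4,0.4,1.5,-0.015,0.002,0,0,0,1.2,0,0,0,0,0,0.9,0,0,0,0,0,0,0,0,0]'
python3 - <<'E'
from h import *
go(hw(340,0,35),H[2]+np.pi/2)
E
```

```text
time_s: 11.22
tcp_pos: [0.5691, 0.1921, 0.046]
tcp_rot: [-2.22, -2.223, 0.001]
contact_force: [0.1, 0.1, -0.4]
opening: 0.0292
turn [-0.0003  0.0002 -0.0012] shift cm now-axes [0.23 0.17 1.1 ] after turn [0.23 0.17 1.1 ] t 11.22 open 0.0292 F [ 0.1  0.1 -0.4] q [ 0.2   0.33  1.61 -0.    1.21  0.2 ]
```

```bash
python3 -m jog '[0,0,0.9,0,0,0,0,0,0.2,0,0,0,0,0,0,0,0,0]'
python3 - <<'E'
from h import *
go(hw(340,0,34.5),H[2]+np.pi/2)
E
```

```text
time_s: 11.6
tcp_pos: [0.5696, 0.192, 0.0352]
tcp_rot: [2.22, 2.222, 0.001]
contact_force: [0.2, 0.0, -1.7]
opening: 0.0295
turn [ 0.0008  0.     -0.0015] shift cm now-axes [0.25 0.12 0.07] after turn [0.25 0.12 0.07] t 11.6 open 0.0295 F [ 0.2  0.  -1.7] q [ 0.2   0.34  1.62 -0.    1.18  0.2 ]
```

```bash
python3 -m jog '[0,0,0.1,0,0,0,0,0,0,0,0,0]'
python3 -m jog '[0,0,0,0,0,0,0,0,0,0,0,0,0,0,0,0,0,0,0,0,-2,0,0,0,0,0,-4,0,0,0,0,0,-5,0,0,0,0,0,-4,0,0,0]' 0.35
python3 - <<'E'
from h import *
go(hw(40,-3,150),H[2]+np.pi/2)
s=cap("side");crop(s,180,80,150,110,5,"s7")
E
```

```text
time_s: 11.85
tcp_pos: [0.5698, 0.1921, 0.0345]
tcp_rot: [2.22, 2.222, 0.002]
contact_force: [0.7, 0.0, -2.2]
opening: 0.0296
time_s: 12.72
tcp_pos: [0.5683, 0.1918, 0.186]
tcp_rot: [-2.219, -2.221, 0.005]
contact_force: [0.5, 0.2, -0.7]
opening: 0.0554
turn [-0.0038  0.0009 -0.0015] shift cm now-axes [-29.73   0.61   3.63] after turn [-29.73   0.55   3.6 ] t 12.72 open 0.0554 F [ 0.5  0.2 -0.7] q [ 0.2   0.22  1.44 -0.    1.48  0.2 ]
```

View pics/s7.png

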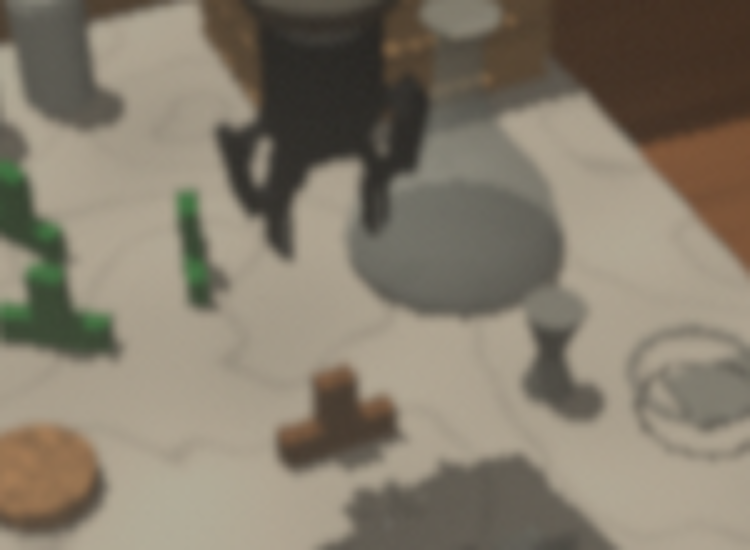

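The block stands upright at (335,420), clear of everything. Before approaching the leg, I'll measure the mark and end plate precisely.

```bash
python3 - <<'E'
from h import *
F=[cap("top") for _ in range(3)];t=F[0];t["frame"]=np.mean([f["frame"] for f in F],0).astype(np.uint8)
S=[cap("side") for _ in range(3)];s=S[0];s["frame"]=np.mean([f["frame"] for f in S],0).astype(np.uint8)
np.savez("pre.npz",t=t["frame"],s=s["frame"])
crop(t,230,155,80,65,10,"t8");crop(s,235,175,80,60,10,"s8")
E
```

```text
(no output)
```

View pics/t8.png

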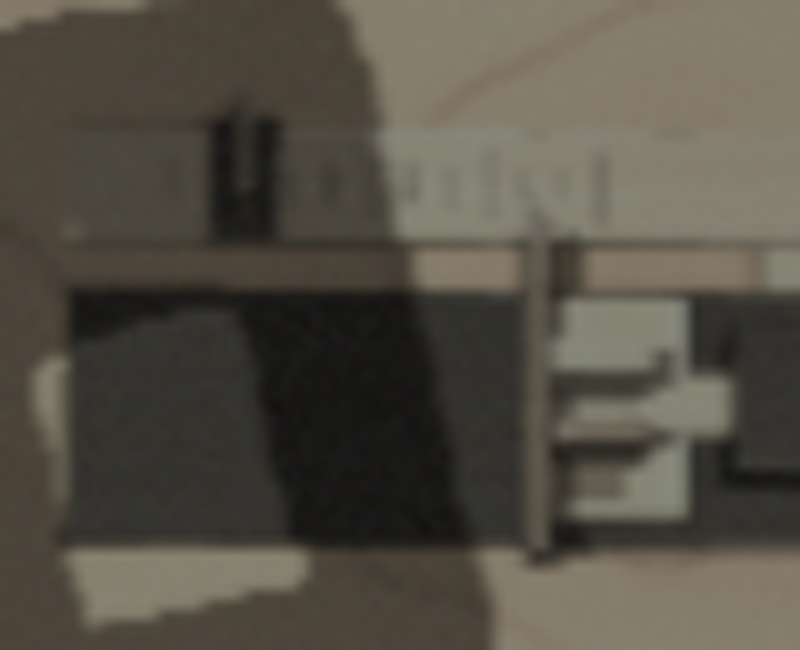

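View pics/s8.png

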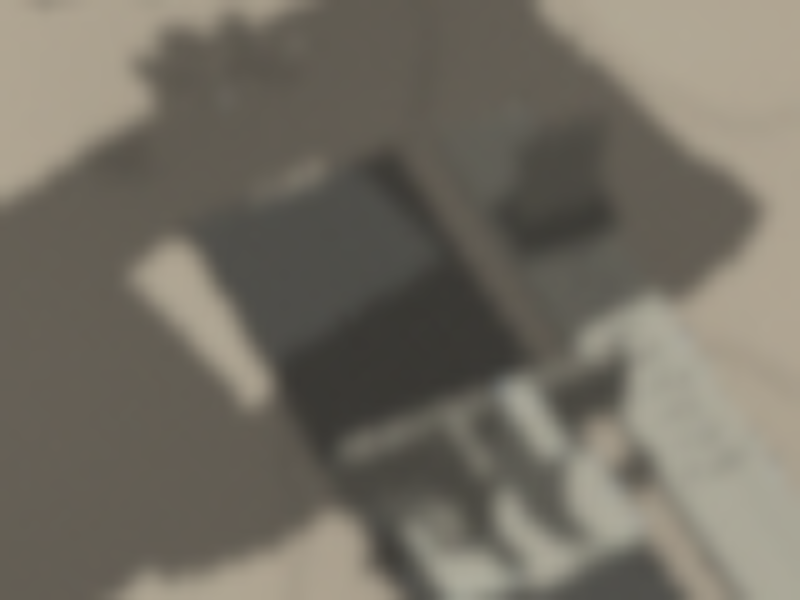

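```bash
python3 - <<'E'
from h import *
t=cap("top");d=np.load("pre.npz")["t"].mean(2)
print(np.arange(248,262));
for r in range(166,180): print(r,d[r,248:262].round(0).astype(int))
for u in (254,254.5,255): print(u,[to_h(pz(t,u,170,z)).round(1).tolist() for z in(.014,.04,.056)])
print(proj(t,[hw(145.5,-88,56),hw(145.5,-58,56),hw(145.5,-73,14)]).round(1))
E
```

```text
[248 249 250 251 252 253 254 255 256 257 258 259 260 261]
166 [65 64 59 54 47 42 52 53 50 55 62 66 67 67]
167 [60 56 49 36 25 38 47 39 30 35 55 66 68 67]
168 [67 66 57 34 23 35 44 37 27 35 59 71 72 74]
169 [69 69 58 36 27 35 45 35 26 36 56 69 69 69]
170 [70 68 57 35 24 36 47 36 26 41 60 68 69 70]
171 [69 68 57 34 21 35 46 37 28 43 60 68 69 69]
172 [68 67 57 35 25 37 46 37 29 40 57 63 68 67]
173 [69 69 58 36 24 36 50 37 27 43 56 63 69 70]
174 [68 69 57 34 24 29 34 26 26 42 58 63 69 69]
175 [69 70 59 34 24 25 31 28 25 40 58 64 68 68]
176 [69 67 58 35 26 27 31 29 26 44 61 67 68 69]
177 [69 67 59 38 29 28 29 29 28 43 61 68 68 69]
178 [67 66 57 40 32 33 33 33 32 43 59 64 66 65]
179 [60 59 53 48 48 47 47 46 46 49 51 51 51 51]
254 [[146.1, -80.9], [146.2, -73.4], [146.3, -68.8]]
254.5 [[144.6, -80.9], [144.7, -73.4], [144.8, -68.8]]
255 [[143.0, -80.9], [143.2, -73.4], [143.3, -68.8]]
[[254.3 163.8]
 [254.2 173.5]
 [254.2 172.5]]
```

```bash
python3 -m jog '[-5,0.1,0,-0.004,0,0,-5,0.1,0,0,0,0,-5,0.1,0,0,0,0,-5,0.1,0,0,0,0,-5,0.1,0,0,0,0,-3,0,0,0,0,0,0,0,0,0,0,0]'
python3 - <<'E'
from h import *
go(hw(37,-3,100),H[2]+np.pi/2)
E
```

```text
time_s: 14.0
tcp_pos: [0.5713, -0.0962, 0.1766]
tcp_rot: [-2.213, -2.219, 0.013]
contact_force: [0.9, -0.0, -0.5]
opening: 0.0556
turn [-0.0115  0.0003  0.0002] shift cm now-axes [-1.23  0.41  7.66] after turn [-1.23  0.32  7.66] t 14.0 open 0.0556 F [ 0.9 -0.  -0.5] q [-0.3   0.19  1.5  -0.    1.46 -0.3 ]
```

```bash
python3 -m jog '[-1.2,0.32,3,-0.011,0,0,0,0,3,0,0,0,0,0,1,0,0,0,0,0,0,0,0,0]'
python3 - <<'E'
from h import *
go(hw(37,-3,60),H[2]+np.pi/2)
t=cap("top");crop(t,225,155,100,65,8,"t9");s=cap("side");crop(s,230,150,100,90,6,"s9")
E
```

```text
time_s: 14.5
tcp_pos: [0.5742, -0.1061, 0.104]
tcp_rot: [-2.216, -2.224, 0.0]
contact_force: [0.9, 0.3, 0.3]
opening: 0.0554
turn [-0.0014 -0.001   0.0012] shift cm now-axes [-0.25  0.05  4.4 ] after turn [-0.24  0.04  4.4 ] t 14.5 open 0.0554 F [0.9 0.3 0.3] q [-0.31  0.24  1.59  0.    1.31 -0.32]
```

View pics/s9.png

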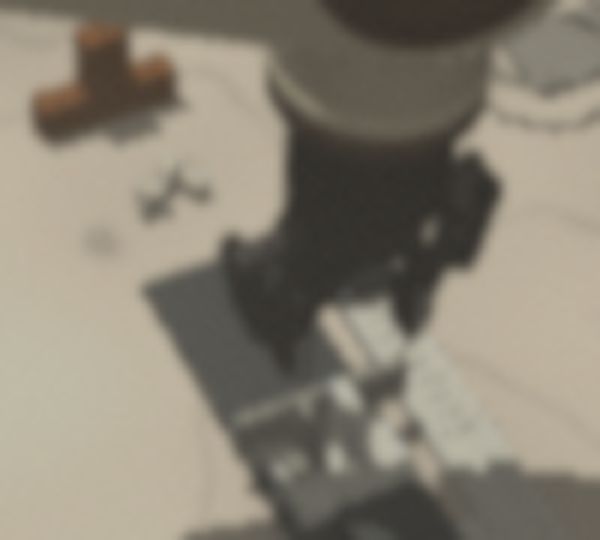

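View pics/t9.png

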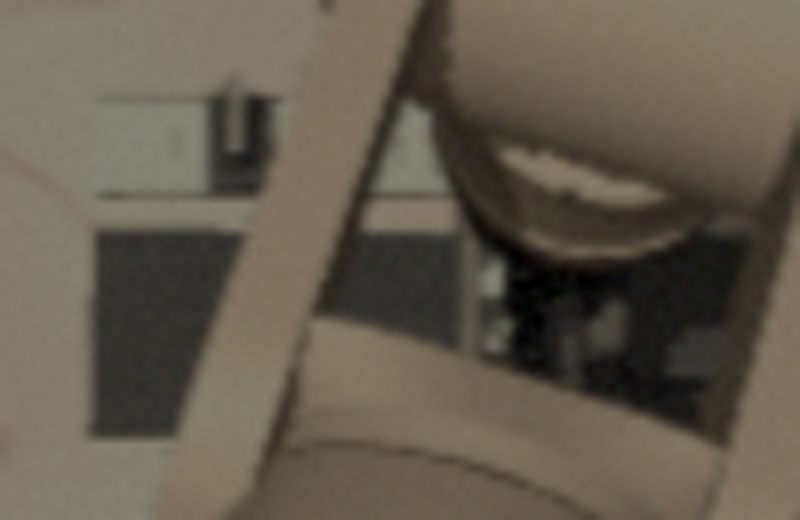

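```bash
python3 -m jog '[-0.25,0.05,2,0,0,0,0,0,2,0,0,0,0,0,0,0,0,0]'
python3 - <<'E'
from h import *
go(hw(37,-3,30),H[2]+np.pi/2)
E
```

```text
time_s: 14.98
tcp_pos: [0.577, -0.1088, 0.068]
tcp_rot: [2.213, 2.223, 0.004]
contact_force: [0.5, 0.7, 0.7]
opening: 0.0555
turn [0.0053 0.0012 0.002 ] shift cm now-axes [ 0.03 -0.27  3.8 ] after turn [ 0.03 -0.25  3.8 ] t 14.97 open 0.0555 F [0.5 0.7 0.7] q [-0.32  0.28  1.62  0.    1.23 -0.32]
```

```bash
python3 -m jog '[0,-0.25,1,0.005,0.001,0,0,0,1,0,0,0,0,0,0,0,0,0]'
python3 - <<'E'
from h import *
go(hw(37,-3,30),H[2]+np.pi/2)
s=cap("side");crop(s,230,150,100,90,6,"s10")
E
```

```text
time_s: 15.35
tcp_pos: [0.5755, -0.109, 0.0492]
tcp_rot: [2.214, 2.225, 0.002]
contact_force: [0.3, -0.3, -0.0]
opening: 0.0555
turn [0.0028 0.0012 0.0023] shift cm now-axes [ 0.05 -0.1   1.92] after turn [ 0.05 -0.09  1.92] t 15.35 open 0.0555 F [ 0.3 -0.3 -0. ] q [-0.32  0.3   1.64 -0.    1.2  -0.32]
```

View pics/s10.png

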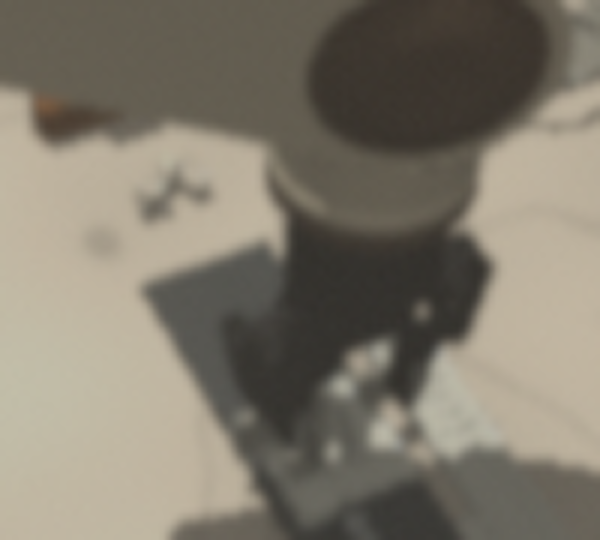

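The fingers are behind the end plate, either side of the post and tab. I'll lower the rest of the way, then push.

```bash
python3 -m jog '[0,-0.1,1,0.003,0.001,0.002,0,0,0.8,0,0,0,0,0,0,0,0,0]'
python3 - <<'E'
from h import *
go(hw(37,-3,30),H[2]+np.pi/2)
E
python3 -m jog '[0.4,0,0,0,0,0,0.4,0,0,0,0,0,0.4,0,0,0,0,0]'
python3 - <<'E'
from h import *
go(hw(132,-3,30),H[2]+np.pi/2)
E
```

```text
time_s: 15.78
tcp_pos: [0.5748, -0.1091, 0.0306]
tcp_rot: [2.218, 2.224, 0.0]
contact_force: [-0.1, 0.9, -0.0]
opening: 0.0556
turn [0.0004 0.0003 0.0001] shift cm now-axes [ 0.06 -0.02  0.06] after turn [ 0.06 -0.02  0.06] t 15.78 open 0.0556 F [-0.1  0.9 -0. ] q [-0.32  0.32  1.66 -0.    1.17 -0.32]
time_s: 16.15
tcp_pos: [0.5748, -0.0969, 0.0308]
tcp_rot: [2.218, 2.223, -0.001]
contact_force: [-0.6, -3.9, -2.8]
opening: 0.0555
turn [ 0.0005  0.001  -0.0003] shift cm now-axes [ 8.34 -0.03  0.07] after turn [ 8.34 -0.03  0.08] t 16.15 open 0.0555 F [-0.6 -3.9 -2.8] q [-0.3   0.31  1.66 -0.    1.16 -0.3 ]
```

```bash
python3 -m jog '[1,0,0,0,0,0,1,0,0,0,0,0,1,0,0,0,0,0,1,0,0,0,0,0,1,0,0,0,0,0,1,0,0,0,0,0,1,0,0,0,0,0,0,0,0,0,0,0]'
python3 - <<'E'
from h import *
go(hw(132,-3,30),H[2]+np.pi/2)
t=cap("top");crop(t,225,155,80,65,10,"t11");s=cap("side");crop(s,230,150,100,90,7,"s11")
E
```

```text
time_s: 17.15
tcp_pos: [0.5747, -0.022, 0.0309]
tcp_rot: [2.216, 2.223, -0.002]
contact_force: [1.3, -4.8, -1.6]
opening: 0.0556
turn [0.0011 0.0025 0.0008] shift cm now-axes [ 0.85 -0.03  0.08] after turn [ 0.85 -0.03  0.09] t 17.15 open 0.0556 F [ 1.3 -4.8 -1.6] q [-0.17  0.3   1.68 -0.    1.16 -0.17]
```

View pics/s11.png

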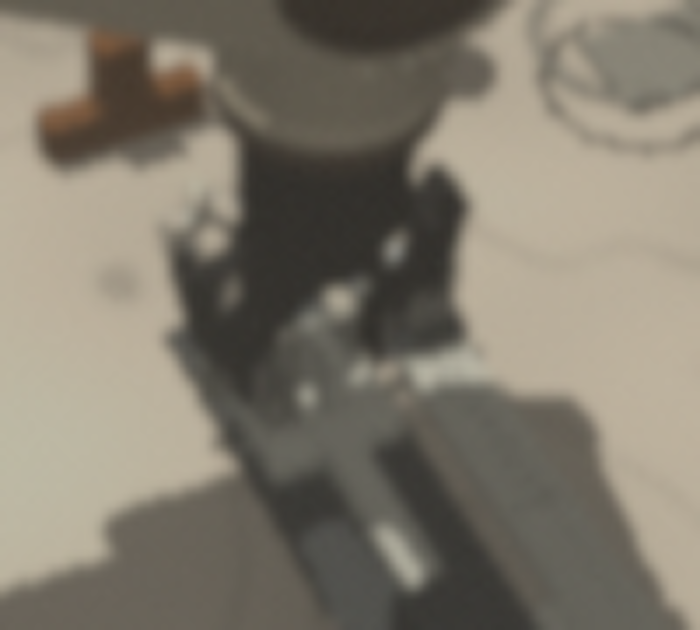

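View pics/t11.png

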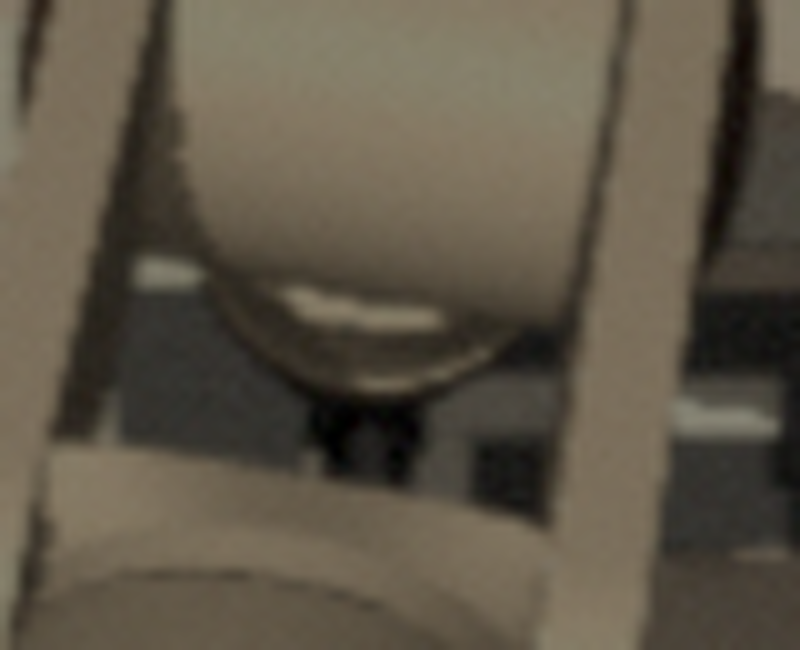

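```bash
python3 - <<'E'
from h import *
t=cap("top");d=t["frame"].mean(2)
print(np.arange(246,264))
for r in range(197,207): print(r,d[r,246:264].round(0).astype(int))
for X in (134.5,137.5,140.5,146.2): print(X,proj(t,[hw(X,-73,56),hw(X,20,56),hw(X,40,56)]).round(2).tolist())
s=cap("side")
for X in (137.5,146.2): print(proj(s,[hw(X,-50,56),hw(X,0,56),hw(X,50,56),hw(X,50,24)]).round(1).tolist())
E
```

```text
[246 247 248 249 250 251 252 253 254 255 256 257 258 259 260 261 262 263]
197 [50 51 48 49 51 51 49 50 50 40 21  0  5  4  8 15 14  7]
198 [49 51 49 51 52 49 48 52 52 39 25  8 14  9 19 28 27 26]
199 [51 54 49 50 52 50 51 51 50 53 46 25  3  8 25 29 32 26]
200 [63 59 57 55 53 54 49 51 54 72 80 47 15 11 22 34 32 28]
201 [90 83 77 72 69 67 60 59 59 67 72 56 21 16 21 36 31 23]
202 [97 95 94 88 88 87 83 81 75 71 75 58 37 30 31 38 36 31]
203 [97 95 93 90 93 89 90 88 88 88 86 81 72 67 63 60 58 49]
204 [97 98 94 93 92 90 91 90 88 90 89 88 88 87 88 88 91 87]
205 [99 97 94 93 92 92 90 92 88 90 88 88 91 92 91 91 93 95]
206 [100  97  97  94  92  91  90  90  89  91  91  89  89  90  93  90  94  96]
134.5 [[257.98, 168.66], [257.87, 199.25], [257.85, 205.96]]
137.5 [[256.97, 168.66], [256.85, 199.25], [256.82, 205.95]]
140.5 [[255.96, 168.65], [255.82, 199.24], [255.79, 205.95]]
146.2 [[254.04, 168.64], [253.87, 199.23], [253.84, 205.93]]
[[285.6, 191.9], [271.9, 196.8], [257.8, 201.8], [257.9, 208.0]]
[[284.4, 190.0], [270.7, 194.9], [256.7, 199.9], [256.7, 206.1]]
```

```bash
python3 -m jog '[0.3,0,0,0,0,0,0.3,0,0,0,0,0,0,0,0,0,0,0]'
python3 - <<'E'
from h import *
go(hw(132,-3,30),H[2]+np.pi/2)
F=[cap("top") for _ in range(3)];d=np.mean([f["frame"].mean(2) for f in F],0)
print(np.arange(246,264))
for r in range(196,206): print(r,d[r,246:264].round(0).astype(int))
crop(F[0],225,155,80,65,10,"t12");s=cap("side");crop(s,230,150,100,90,7,"s12")
E
```

```text
time_s: 17.73
tcp_pos: [0.5746, -0.0179, 0.0308]
tcp_rot: [2.218, 2.221, -0.002]
contact_force: [0.9, -3.2, -2.5]
opening: 0.0556
turn [ 0.0009  0.0031 -0.0013] shift cm now-axes [ 0.44 -0.03  0.08] after turn [ 0.44 -0.03  0.08] t 17.73 open 0.0556 F [ 0.9 -3.2 -2.5] q [-0.16  0.3   1.68 -0.    1.16 -0.16]
[246 247 248 249 250 251 252 253 254 255 256 257 258 259 260 261 262 263]
196 [50 50 50 50 50 50 49 42 23 13  8  3  7  8  7  8 10  5]
197 [51 50 50 50 49 50 49 43 27  4  5  5 13 14 15 14  8  9]
198 [51 50 49 51 49 51 50 42 28  9  5  9 17 25 31 27 13  7]
199 [49 51 50 50 51 49 50 45 37 26 12  9 18 29 31 29 20  8]
200 [58 54 53 53 51 50 51 49 56 53 19 11 17 30 33 30 12 10]
201 [72 69 63 61 58 58 56 52 61 57 28 12 19 32 35 28 20 18]
202 [91 88 86 84 81 77 71 67 70 62 40 33 32 36 39 29 22 20]
203 [94 91 92 89 89 88 87 86 86 82 73 66 61 59 58 51 42 38]
204 [96 92 92 90 91 90 89 90 88 89 88 89 88 90 89 86 80 73]
205 [95 93 92 90 91 90 91 90 90 90 90 90 92 93 93 93 94 96]
```

View pics/t12.png

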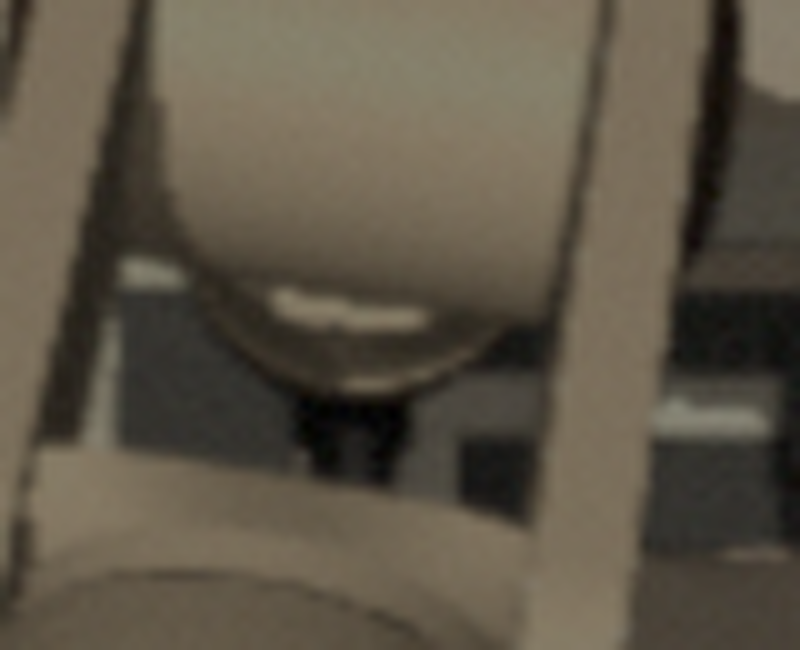

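View pics/s12.png

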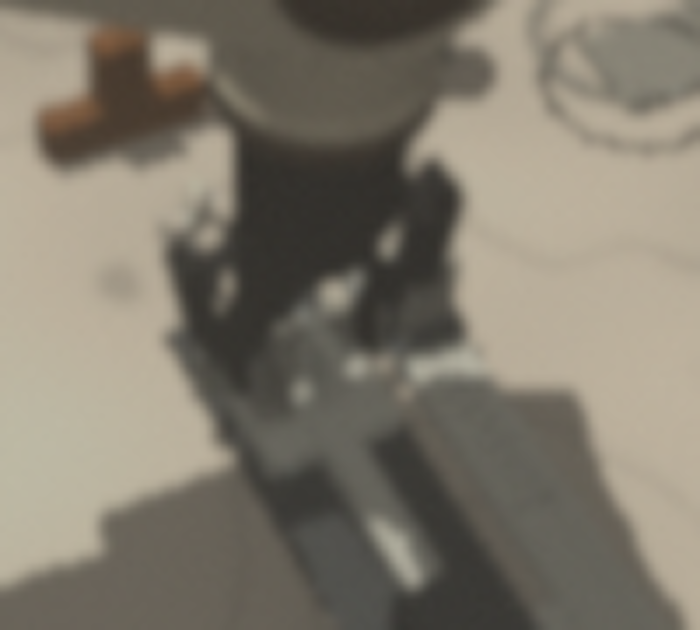

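```bash
python3 -m jog '[0.22,0,0,0,0,0,0,0,0,0,0,0]'
cat > meas.py <<'E'
from h import *
s=ctrl.read_state();print("tcp h",to_h(s["tcp_pos"]).round(2),"z",s["tcp_pos"][2].round(4),"open",s["opening"].round(4),"F",np.round(s["contact_force"],1),"t",s["time_s"])
F=[cap("top") for _ in range(3)];t=F[0];d=np.mean([f["frame"].mean(2) for f in F],0)
pre=np.load("pre.npz")["t"].mean(2)
print("plate",np.arange(249,261))
for r in range(198,203): print(r,d[r,249:261].round(0).astype(int))
print("carr now",np.arange(262,278))
for r in range(196,206): print(r,d[r,262:278].round(0).astype(int))
def edge(a): # subpixel half-level crossing by gradient centroid
    g=np.abs(np.diff(a));g[g<.25*g.max()]=0;return (g*(np.arange(len(g))+.5)).sum()/g.sum()
print("pre carr",np.arange(292,306));
for r in range(200,206): print(r,pre[r,292:306].round(0).astype(int),round(292+edge(pre[r,292:306]),2))
for L in (0,84,86,87.2,88): print(L,proj(t,[hw(12+L,20,24),hw(12+L,30,24)]).round(2).tolist())
E
python3 meas.py
```

```text
time_s: 18.18
tcp_pos: [0.5747, -0.016, 0.0309]
tcp_rot: [2.218, 2.22, -0.003]
contact_force: [-0.6, -3.6, -1.5]
opening: 0.0554Traceback (most recent call last):
  File "meas.py", line 2, in <module>
    s=ctrl.read_state();print("tcp h",to_h(s["tcp_pos"]).round(2),"z",s["tcp_pos"][2].round(4),"open",s["opening"].round(4),"F",np.round(s["contact_force"],1),"t",s["time_s"])
                                                                                                      ^^^^^^^^^^^^^^^^^^
AttributeError: 'float' object has no attribute 'round'
```

```bash
sed -i 's/s\["opening"\].round(4)/round(s["opening"],4)/;s/s\["tcp_pos"\]\[2\].round(4)/round(float(s["tcp_pos"][2]),4)/' meas.py; python3 meas.py
```

```text
tcp h [129.49  -3.33] z 0.0309 open 0.0554 F [-0.6 -3.6 -1.5] t 18.175
plate [249 250 251 252 253 254 255 256 257 258 259 260]
198 [49 51 52 48 37 15  4  9 12 23 26 27]
199 [49 50 49 49 43 31 11  7 17 26 31 28]
200 [48 51 50 51 62 62 31  8 14 26 34 30]
201 [58 58 56 56 74 75 44 15 18 27 35 28]
202 [80 78 70 67 79 80 52 33 30 33 37 35]
carr now [262 263 264 265 266 267 268 269 270 271 272 273 274 275 276 277]
196 [ 7  6 16 37 60 69 68 70 69 68 69 70 69 70 69 63]
197 [ 8  6 15 44 65 68 68 68 66 65 65 65 66 65 65 62]
198 [12  7 13 44 65 67 65 62 54 51 50 51 50 50 50 51]
199 [ 7  6 16 48 68 69 70 63 43 33 29 31 29 32 32 42]
200 [12 14 33 53 69 69 71 62 40 25 22 26 24 25 28 41]
201 [12 24 49 66 70 71 70 61 39 26 25 21 24 24 31 47]
202 [16 33 57 68 70 70 69 62 39 26 24 24 24 22 29 46]
203 [39 51 65 71 71 71 71 62 40 28 22 23 23 27 32 49]
204 [77 72 77 80 78 77 74 63 40 27 26 26 23 26 36 54]
205 [ 96  96  98 100  98  94  89  79  61  51  43  31  29  27  37  61]
pre carr [292 293 294 295 296 297 298 299 300 301 302 303 304 305]
200 [ 47  49  73 104 123 126 104  51  49  43  27  37  52  52] 297.38
201 [ 74  83 104 124 130 127 104  51  47  42  30  37  52  51] 297.52
202 [106 122 126 128 130 127 104  51  46  42  26  26  25  29] 297.87
203 [109 126 128 129 130 128 106  52  47  42  34  29  29  27] 297.17
204 [111 125 128 129 129 128 105  54  48  48  48  48  47  46] 297.26
205 [123 124 124 126 126 124 102  53  49  51  50  51  50  50] 298.19
0 [[298.59, 201.78], [298.64, 205.05]]
84 [[270.56, 201.6], [270.57, 204.87]]
86 [[269.9, 201.6], [269.9, 204.87]]
87.2 [[269.5, 201.6], [269.5, 204.87]]
88 [[269.23, 201.6], [269.24, 204.87]]
```

Top view: the plate's edge column (about 253.9) is within about 0.1–0.2 px of the mark's column (254.0, tilt-corrected 253.85). The leg is therefore about 0.4 mm short. I'll nudge it and then pinch.

```bash
python3 -m jog '[0.05,0,0,0,0,0.002,0,0,0,0,0,0]'; python3 meas.py | head -7
python3 -m jog '[0,0,0,0,0,0,0,0,0,0,0,0,0,0,0,0,0,0,0,0,0,0,0,0,0,0,0,0,0,0,0,0,0,0,0,0]' 1 30; python3 meas.py|head -18
```

```text
time_s: 18.58
tcp_pos: [0.5746, -0.0157, 0.0309]
tcp_rot: [2.221, 2.218, -0.003]
contact_force: [-0.0, -4.0, -1.9]
opening: 0.0552
tcp h [129.84  -3.28] z 0.0309 open 0.0552 F [-0.  -4.  -1.9] t 18.575
plate [249 250 251 252 253 254 255 256 257 258 259 260]
198 [49 49 49 45 31 13  4  8 15 27 28 26]
199 [51 49 49 48 39 31 15  3 17 31 33 29]
200 [52 52 50 48 59 60 29 11 19 27 32 32]
201 [59 58 55 53 70 74 34 15 19 30 33 31]
202 [80 78 70 66 76 75 43 31 31 37 37 32]
time_s: 19.48
tcp_pos: [0.5755, -0.0157, 0.0313]
tcp_rot: [2.22, 2.217, -0.001]
contact_force: [0.7, -4.4, -1.2]
opening: 0.0149
tcp h [129.8   -4.12] z 0.0313 open 0.0149 F [ 0.7 -4.4 -1.2] t 19.475
plate [249 250 251 252 253 254 255 256 257 258 259 260]
198 [49 50 49 49 72 91 74 24 11 18 19 21]
199 [49 50 49 49 70 78 46 14 13 17 26 19]
200 [51 51 50 48 70 74 27 10  8 21 22 23]
201 [61 59 57 51 71 74 35 17 22 25 24 22]
202 [84 80 74 66 75 80 59 45 39 35 32 29]
carr now [262 263 264 265 266 267 268 269 270 271 272 273 274 275 276 277]
196 [ 9 33 51 63 68 70 70 71 70 70 68 69 70 70 69 63]
197 [12 42 61 67 68 67 68 65 65 66 66 66 66 64 65 61]
198 [ 9 42 63 65 66 65 66 60 51 50 50 50 50 51 49 51]
199 [12 41 62 68 69 70 70 60 41 30 32 31 31 32 33 44]
200 [13 36 59 67 69 70 72 62 35 23 23 25 25 25 29 48]
201 [16 35 56 67 70 70 70 60 37 23 24 24 22 23 29 48]
202 [30 41 60 69 70 70 71 60 37 25 26 25 25 23 30 47]
203 [41 49 63 71 72 70 71 61 36 26 24 21 22 26 35 55]
204 [78 77 77 80 79 78 76 65 41 27 28 23 24 28 38 60]
205 [ 95  96  99 100  98  96  92  81  64  52  43  33  28  30  41  70]
```

```bash
python3 - <<'E'
from h import *
t=cap("top");crop(t,225,155,80,65,10,"t20");cv2.imwrite("pics/t21.png",cv2.resize(t["frame"][:,:,::-1],(800,600)));s=cap("side");crop(s,230,150,100,90,7,"s20")
E
```

```text
(no output)
```

View pics/s20.png

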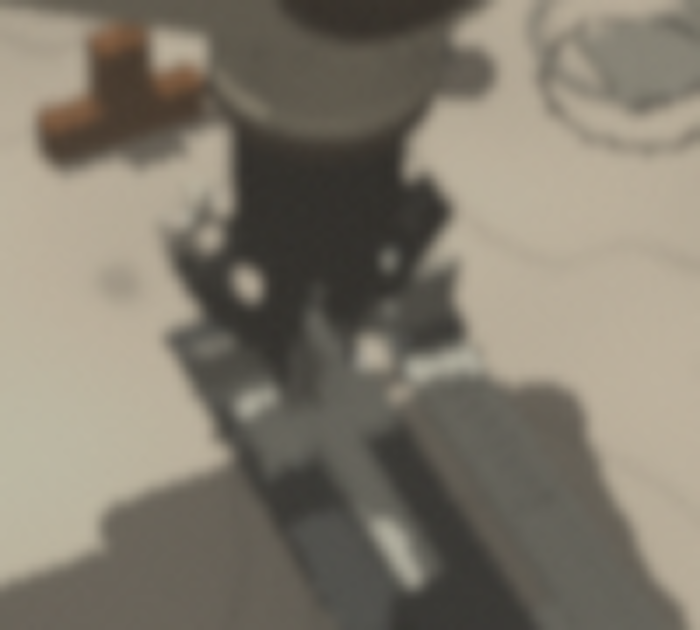

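View pics/t20.png

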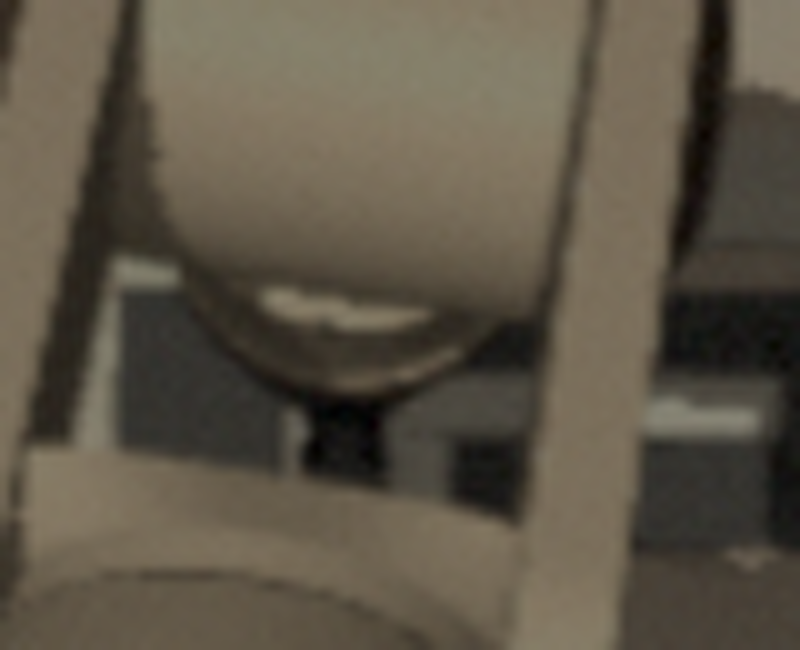

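View pics/t21.png

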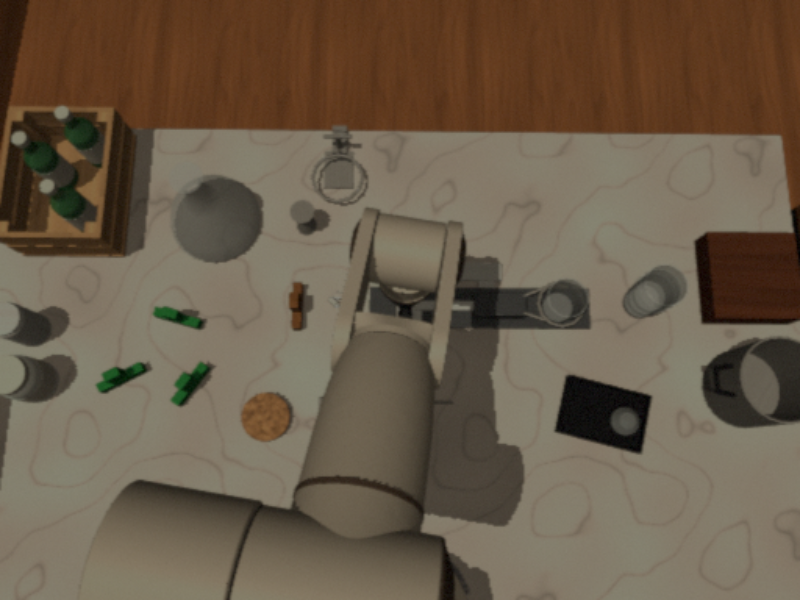

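The fingers have closed on the post and tab. The plate strip in the top view sits at about column 253.9, against a target of 253.85. The block stands clear, the chips lie on the shelf, and the bystanders look unmoved. I'm handing in.

```bash
python3 -c "
from rig import ctrl,job_done
s=ctrl.read_state();print(s['time_s'],s['opening'],s['tcp_pos'],s['contact_force']);print(job_done())"
```

```text
19.725 0.01502684682583285 [ 0.57546912 -0.01569913  0.0313394 ] [ 1.65052532 -4.49109561 -0.54237298]
the job is handed in; nothing more can be done
None
```

I finished the whole job in the order asked and handed it in at 19.7 s, with the leg at the mark and the cam squeezed shut. No verdict was reported.

**Chips and block:** I pushed all three chips off the end of the plate with the brown scraper block. The block now stands upright on the shelf about 14 cm beyond the plate's end. The last pictures show the plate empty, and the other things look unmoved.

**Leg:** With the cam open, I pushed the leg out until its end plate lined up with the mark. After the pinch, the plate's column in the top view was 253.8 to 253.9 px, against a target of 253.85. One pixel is about 3 mm, so that is well under 1 mm off. The arm hid the mark itself by then, so I compared against its position in an earlier picture. A second check on the leg's carriage, made before a final 0.35 mm nudge, read about 0.5 mm short.

**Cam:** The pinch is held with a 30 N grip. The finger opening reads 15.0 mm where 16 mm was expected. The same reading was about 0.6 mm low on the 30 mm handle, so I take the tab to be fully home. I could not see this directly in the pictures.

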